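# Scan the sample carrier, then hold it flush on the tilted sprung stage

### The arm

A 6-joint arm with a two-finger parallel gripper is mounted at the origin on a cart in front of the work surface, level with it; the furniture and walls round the work are solid. World frame = base frame: x ahead of the robot, y to its left, z up, the work surface at z = 0. Lengths are in m, angles in degrees, forces in N, time in s.
With the tool pointing down it reaches from about 0.4 to 0.825 m from the base axis. Payload 7 kg.
Tool frame: the origin (TCP) lies at the centre of the arm's flange, where the gripper is bolted on; the fingertips stand 178 mm ahead of it and the grasp point (between the pads) lies 159 mm ahead of it; x points along the fingers, y is the direction in which the jaws open and shut, and the axes are right-handed (so a half turn about x gives the same grasp; the last joint's range is limited). The gripper opens to 88 mm and grips with 3 to 60 N. Pads are 19 mm wide; open, the fingers measure 130 mm over their backs; the gripper's body (78 mm by 193 mm) begins 47 mm behind the grasp point.
Start: joints at [-46.805, 20.546, 0.682, 0, -70.136, -16.507], TCP at [0.303, -0.603, 0.405] pointing down, gripper open.
Joint ranges: [-176.03, 176.03], [-82.01, 121.73], [-58.28, 71.71], [-173.87, 95.51], [-174.79, -0.11], [-173.66, 173.66]. Speed limits (degrees/s): [136.94, 136.94, 172.46, 180, 180, 180].

### API

Orientations are given as [roll, pitch, yaw] about the fixed x, y, z axes, in that order (R = Rz(yaw) Ry(pitch) Rx(roll)).
In Python, from plant import ctrl gives the robot as it stands. The module is installed in compiled form; this text tells all that it offers.
- The arm moves only by the shell command python3 -m inch 'ROWS'. ROWS is JSON, one flat list of numbers, 7 for each row, row after row: the shift along the tool's x, y, z in m, then the turn, a rotation vector about the tool's x, y, z in degrees, then the finger opening in m, from 0 to 0.0876. In form: [dx, dy, dz, rx, ry, rz, hand, dx, dy, dz, rx, ry, rz, hand, ...]. A call has 1 to 20 rows; each row shifts and turns the pose as measured when the row begins, along the tool's axes as they then stand; what a row does not reach is not made up. A row lasts 1/8 s, in which the tool goes at most 62.5 mm and 10.7 degrees, less where a joint would pass 70% of its speed; a pose out of reach is approached as far as the arm can. A call with a gripper value outside its range is refused whole. The fingers move at their own pace and stop on an object; the grip force is fixed at half the most. Time passes only in rows, so rows that do not move let the fingers close. It gives the time, the measured TCP pose, the force and the opening at its end, in the units of the state.
- ctrl.get_obs(): the state, without advancing time (a new reading comes with each control period).
- ctrl.snapshot(name): name is "scene" or "side" or "wrist"; returns a dict with "color" (400x640x3 uint8, red, green, blue), "depth" (400x640 float32, m along the optical axis (not along the pixel's ray), 0 where there is no reading), "K" (3x3 intrinsics, pixels), "position" and "attitude" of the camera in the world; the wrist camera has in their place "hand_eye" (4x4, takes a point from camera to tool coordinates, whose origin is the TCP and whose axes are the tool frame's). Camera axes: x right, y up, looking along -z (the intrinsics and any distortion apply to the point x, -y, -z); pixel columns grow to the right and rows downward; lengths in m; the calibration is good to about 2 mm. A picture is of the moment at which its call begins: read the wrist's pose just before it.
- ctrl.close_job(): hands the job in, once; it reports no verdict.
The state is a dict: "clock": time; "joint_pos": joint angles; "qvel": joint speeds; "tau": joint torques, N m; "tool_pos": TCP position; "orientation": TCP orientation; "force": force on the tool from outside, world axes, zero at the start; "moment": the same for the moment, N m; "opening": finger opening in m.
Only numpy, scipy, OpenCV 4.12 (cv2) and the standard library are available. Lean on these libraries where they do the work, as an engineer would, in place of code of your own. Each camera call takes 0.05 s, during which the arm holds its last target.

### The job

Pick up the sample carrier with the orange grip and first aim the code on its underside at the leaning window of the white code reader: hold it about 6 cm off the window, centred over it, parallel to it and still for one second. Then hold the carrier's underside flush against the tilted stage face, centred on the white patch with its long side along the patch's long side, and press gently until the sprung face has sunk about half of its 8 mm travel. Finish while still gripping and pressing it there, without letting go; do not disturb the blue carrier or the other loose things, and do not shift the stage's tilt.

Things in the scene. Friction and masses are not known exactly. Their poses are not given: they have to be found in the camera images.
- carrier_grip (a point): middle of the upright grip of the sample carrier to use (orange grip, about 60 g, loose, plate down on the worktop): aluminium plate 60 x 44 x 5 mm (x, y, z of this frame); the grip, 34 mm along x, 14 mm thick along y, stands on its middle from 5 to 39 mm above the underside. This point is 22 mm above the underside; z up out of the plate. Grip it across its thickness (along y).
- carrier_underside (a point): centre of the flat underside of that orange-gripped carrier, which bears the printed code (same axes: x along the 60 mm side, y along the 44 mm side, z from the underside up through the grip). The carrier looks the same turned half round about z.
- spare_carrier_grip (a point): middle of the grip of a second carrier of the same shape with a blue grip; leave it alone. Orange and blue may have changed places.
- reader_window (a point): centre of the dark window, 44 x 40 mm, of the code reader (fixed; white head 66 x 60 mm on a grey foot 80 x 80 mm), 50 mm above the worktop. z points out of the window, its line of sight, leaning 0.35 rad (20 degrees) from vertical to the front (-x), the side toward the robot; y is level. Hold the underside parallel to it, 40 to 90 mm off; turn about z is free.
- face_centre (a point): centre of the top of the stage's tilted face: black plate 84 mm (x) by 90 mm (y) with a white patch 64 (x) by 48 mm (y), 67 mm above the worktop, on a foot 110 x 120 mm. z: outward normal; y level; it slopes down to its front (-x, toward the robot), 0.15 to 0.45 rad from level, different each time, locked by friction. The plate is sprung, sinks along -z without turning; this point moves with it.
- stage_face (a joint): how far the sprung face has been pressed in, in m: 0 at rest, 0.008 at its stop. It starts to yield at about 3.6 N and takes about 7 N at 4 mm and 11 N at the stop.
- cradle_edge (a point): middle of the rear upper edge of the aluminium cradle under the sprung face; it shifts only if the locked tilt of the stage is forced (25 mm behind and 20 mm under face_centre; same axes)
- tape: roll of tape lying flat, 66 mm across, 18 mm high, loose, bystander; origin at the centre of its underside
- red_marker: white marker with a red cap lying on the worktop, 128 mm long, 18 mm high, loose, bystander; origin at its underside
- spool: small wire spool with black flanges standing on end, 48 mm across, 40 mm high, loose, bystander; origin at the centre of its underside
Not all that is in view belongs to the job. Leave any pink look-alike of the part that bears face_centre alone. Leave any pink look-alike of the part that bears carrier_grip alone.

How it is judged:
By the outcome, as a careful person would: the job done as asked, in the order asked, and still so for the second after the job is handed in, while the arm keeps its last pose, push and grip.
It also fails if it takes over 64 s, if anything falls off the work surface, if the arm or the gripper's body presses on something with over 40 N, if the wrist force passes 120 N, or if a joint passes its speed limit or range.

## Working session

There is one attempt and no reset: what is moved stays moved. The work goes in short steps, Python scripts to look and compute and a shell command to move; the robot and the scene stay as the last step left them, time stands still between calls to the robot, and variables do not carry over. Pictures are saved under pics/ and viewed, and the job is handed in when it is done.

```bash
mkdir -p pics; ls; cat > h.py <<'E'
import numpy as np, cv2
from scipy.spatial.transform import Rotation as R
from plant import ctrl
def save(name,out):
    o=ctrl.get_obs(); s=ctrl.snapshot(name)
    cv2.imwrite('pics/%s.png'%out,s['color'][:,:,::-1])
    np.savez('pics/%s.npz'%out,**{k:np.array(v) for k,v in s.items()},tp=o['tool_pos'],to=o['orientation'])
    return s,o
E
python3 - <<'E'
from h import *
print(ctrl.get_obs())
for n in ['scene','side','wrist']:
    s,o=save(n,n+'0'); print(n,s['K'].tolist(),[ (k,np.array(v).tolist()) for k,v in s.items() if k not in('color','depth','K')])
E
```

```text
pics
{'clock': 0.0, 'joint_pos': array([-4.68042065e+01,  2.05937909e+01,  6.32084286e-01, -1.82934588e-02,
       -7.01369394e+01, -1.65070818e+01]), 'qvel': array([-0.01310864, -0.00409891,  0.02872505, -0.07487395, -0.01449488,
       -0.04860967]), 'tau': array([-1.86363519e-03, -5.82711160e+01,  2.93043995e+01,  6.99663609e+00,
        7.02067206e-03, -1.62235733e-04]), 'tool_pos': array([ 0.30307787, -0.60291207,  0.40368875]), 'orientation': array([ 96.6196158 ,  89.89986574, 123.30209708]), 'force': array([ 0.1025424 ,  0.18452291, -0.21225787]), 'moment': array([0.00360262, 0.01446999, 0.00113465]), 'opening': 0.08749120137191474}
scene [[397.94817350460244, 0.0, 317.5113698144403], [0.0, 397.94817350460244, 198.93544595645], [0.0, 0.0, 1.0]] [('position', [0.04712430836920451, 0.7534751358665309, 1.0153268370916508]), ('attitude', [43.97204656258488, -0.9101615195020003, -147.34446535444516])]
side [[477.5686234975395, 0.0, 317.61929208578056], [0.0, 477.5686234975395, 200.58538995421696], [0.0, 0.0, 1.0]] [('position', [0.2351815624162977, 0.8860814366025237, 0.9325649237591088]), ('attitude', [48.855914787121286, 0.2818508894332951, -161.04981696894524])]
wrist [[341.81541765117987, 0.0, 321.48232648621166], [0.0, 341.81541765117987, 200.7874432093696], [0.0, 0.0, 1.0]] [('hand_eye', [[0.00039315881380235293, 0.27785367978813297, -0.960623327873283, 0.02050133904689444], [0.9999986163439237, -0.0016619885397548286, -7.144461282524323e-05, 0.0001527457850885039], [-0.0016163961105212985, -0.9606219706118989, -0.2778539487596435, -0.07460040289579245], [0.0, 0.0, 0.0, 1.0]])]
```

View pics/scene0.png

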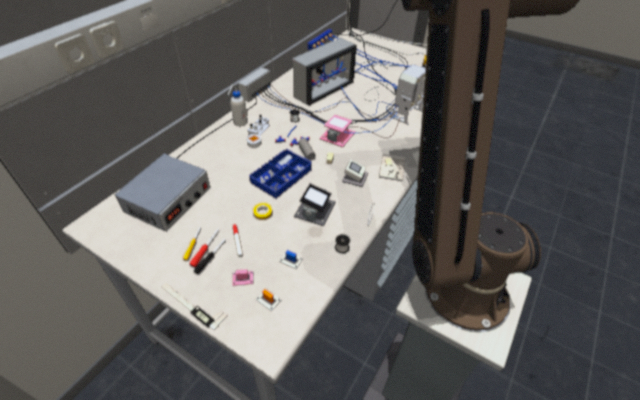

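View pics/side0.png

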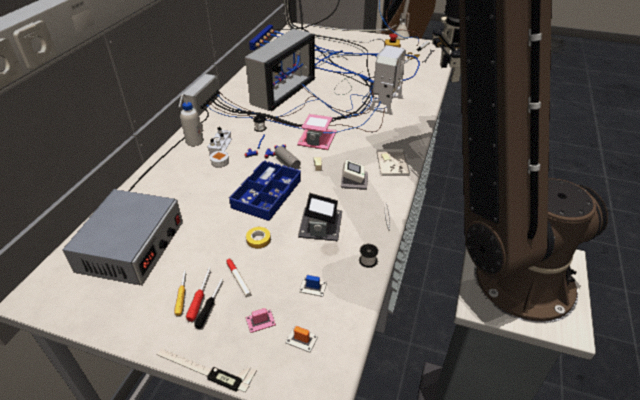

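View pics/wrist0.png

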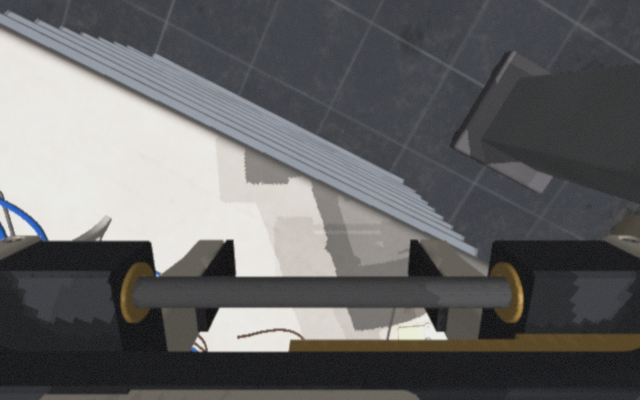

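The orange carrier is at side (301,338), the blue spare at (313,285) and the pink look-alike at (261,319). The black stage is at (319,212) and the pink decoy stage at (317,128). The white reader is at (354,172). I'll enlarge these to confirm.

```bash
cat >> h.py <<'E'
def load(f):
    d=dict(np.load('pics/%s.npz'%f)); T=np.eye(4)
    if 'hand_eye' in d:
        Tt=np.eye(4);Tt[:3,:3]=R.from_euler('xyz',d['to'],degrees=True).as_matrix();Tt[:3,3]=d['tp'];T=Tt@d['hand_eye']
    else:
        T[:3,:3]=R.from_euler('xyz',d['attitude'],degrees=True).as_matrix();T[:3,3]=d['position']
    d['T']=T; return d
def ray(d,u,v):
    K=d['K'];return d['T'][:3,:3]@np.array([(u-K[0,2])/K[0,0],-(v-K[1,2])/K[1,1],-1])
def atz(d,u,v,z):
    r=ray(d,u,v);c=d['T'][:3,3];return c+r*(z-c[2])/r[2]
def dep(d,u,v):
    return d['T'][:3,3]+ray(d,u,v)*d['depth'][int(round(v)),int(round(u))]
def cloud(d):
    v,u=np.mgrid[0:400,0:640];K=d['K']
    P=np.stack([(u-K[0,2])/K[0,0],-(v-K[1,2])/K[1,1],-np.ones(u.shape)],-1)*d['depth'][...,None]
    return P@d['T'][:3,:3].T+d['T'][:3,3]
def crop(f,x0,y0,w,h,out,k):
    i=cv2.imread('pics/%s.png'%f)[y0:y0+h,x0:x0+w];cv2.imwrite('pics/%s.png'%out,cv2.resize(i,None,fx=k,fy=k,interpolation=cv2.INTER_CUBIC))
E
python3 - <<'E'
from h import *
crop('side0',225,145,200,150,'c1',4)
crop('side0',235,260,133,100,'c2',6)
for n in ['side0','scene0']:
    d=load(n);P=cloud(d)
    pts={'side0':dict(orange=(301,334),blue=(313,281),pink=(261,317),stage=(322,207),reader=(352,168),spool=(369,247),table=(340,280)),
     'scene0':dict(orange=(267,296),blue=(291,257),stage=(316,196),reader=(354,167),table=(330,260))}[n]
    for k,(u,v) in pts.items(): print(n,k,P[v,u].round(4))
E
```

```text
side0 orange [0.4646 0.3424 0.0348]
side0 blue [0.4885 0.1959 0.0346]
side0 pink [0.5675 0.3252 0.0268]
side0 stage [ 0.5413 -0.0291  0.0662]
side0 reader [ 0.5172 -0.2444  0.0496]
side0 spool [0.3885 0.0482 0.0383]
side0 table [ 0.4356  0.1448 -0.    ]
scene0 orange [0.4606 0.3388 0.0326]
scene0 blue [0.4822 0.1936 0.0305]
scene0 stage [ 0.5392 -0.0329  0.0679]
scene0 reader [ 0.5101 -0.2433  0.0561]
scene0 table [ 0.3888  0.1189 -0.0008]
```

View pics/c1.png

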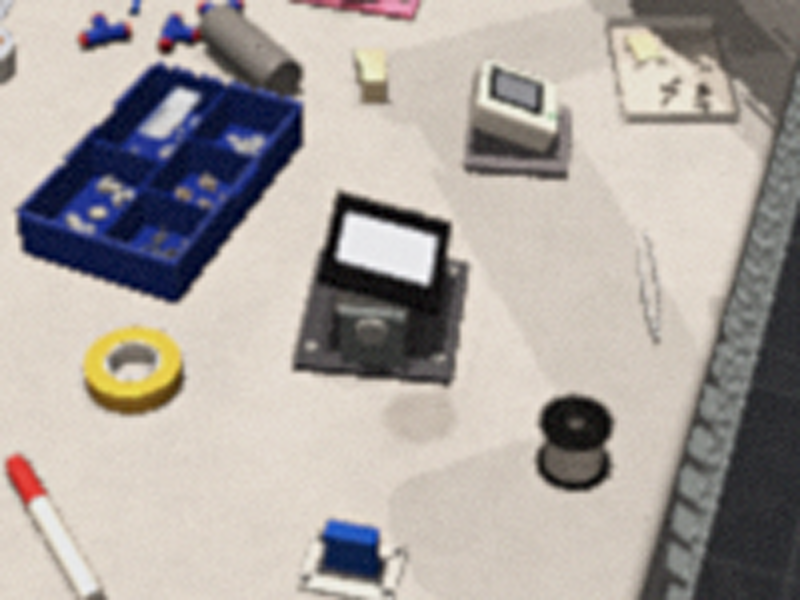

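View pics/c2.png

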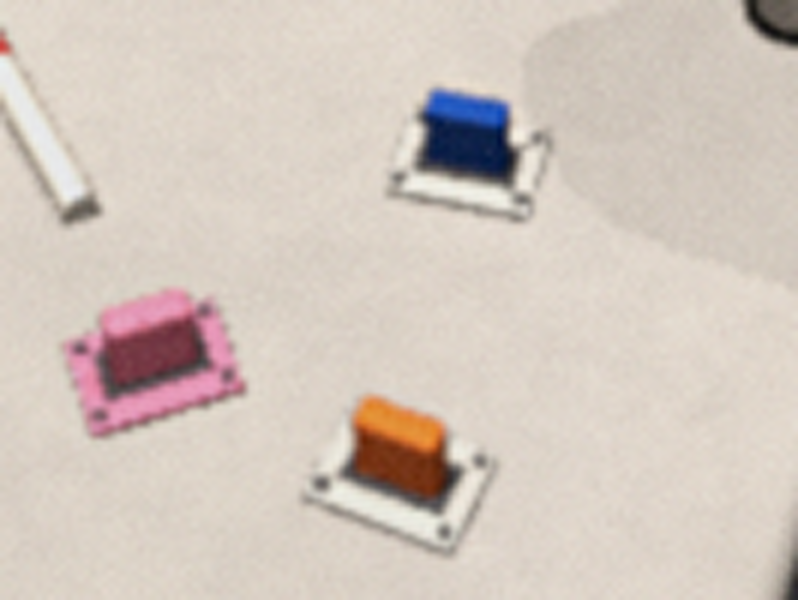

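```bash
cat >> h.py <<'E'
def plane(p):
    for _ in range(4):
        c=p.mean(0);n=np.linalg.svd(p-c,full_matrices=False)[2][2];e=(p-c)@n;p=p[abs(e)<2*e.std()+1e-4]
    return c,n*np.sign(n[2]),e.std()
E
python3 - <<'E'
from h import *
for n in ['side0','scene0']:
    d=load(n);P=cloud(d);c=d['color'].astype(int)
    # white patch
    near=(abs(P[...,0]-.54)<.08)&(abs(P[...,1]+.03)<.09)
    m=near&(P[...,2]>.04)
    w=m&(c.min(-1)>150)
    print(n,w.sum(),m.sum(),'patch',plane(P[w]),'all',plane(P[m])) 
    q=P[w];
    # outline
    ct=max(cv2.findContours(w.astype(np.uint8),0,2)[0],key=cv2.contourArea);print(cv2.approxPolyDP(ct,4,True).reshape(-1,2).tolist())
    near=(abs(P[...,0]-.515)<.06)&(abs(P[...,1]+.245)<.06)&(P[...,2]>.04)
    w2=near&(c.max(-1)<150); print('window',w2.sum(),plane(P[w2]))
    o=(abs(P[...,0]-.463)<.05)&(abs(P[...,1]-.341)<.05)&(c[...,0]-c[...,2]>70)
    print('or',o.sum(),np.median(P[o],0),P[o].max(0),P[o].min(0)); o&=P[...,2]>.034
    print(P[o].mean(0),cv2.fitLine(P[o][:,:2].astype(np.float32),cv2.DIST_L2,0,.01,.01).ravel())
E
```

```text
side0 281 889 patch (array([ 0.54322947, -0.02967469,  0.06679428]), array([-0.24419693, -0.0588405 ,  0.96793887]), np.float64(0.001296913182039507)) all (array([ 0.54270935, -0.02456   ,  0.06634923]), array([-0.24719267, -0.02993841,  0.96850373]), np.float64(0.0020540444872535093))
[[311, 199], [309, 209], [331, 215], [333, 204]]
window 135 (array([ 0.51491953, -0.23962107,  0.05113554]), array([-0.31730835,  0.09877933,  0.94316385]), np.float64(0.0029691725473518843))
or 180 [0.46564383 0.34021633 0.03472812] [0.48385354 0.34382678 0.0427068 ] [0.45067256 0.32801414 0.00781949]
[0.46677074 0.33618323 0.03814382] [ 0.99473804 -0.10245124  0.46677074  0.33618322]
scene0 233 644 patch (array([ 0.54050848, -0.03320286,  0.06821875]), array([-0.23629222, -0.04642573,  0.97057233]), np.float64(0.001783935183703491)) all (array([ 0.53939177, -0.02856635,  0.0677003 ]), array([-0.23985143, -0.02991426,  0.97034861]), np.float64(0.0022549437718935345))
[[310, 188], [305, 196], [322, 204], [326, 196]]
window 66 (array([ 0.51017858, -0.24215242,  0.05235826]), array([-0.2883317 ,  0.13156044,  0.94844962]), np.float64(0.003989037580621206))
or 93 [0.46083039 0.33654342 0.03691128] [0.48019257 0.34032951 0.04320575] [0.44612938 0.32466381 0.01059251]
[0.46282098 0.33363093 0.03952119] [ 0.99630183 -0.08592229  0.46282098  0.33363092]
```

```bash
python3 - <<'E'
from h import *
d=load('side0');t=lambda x,y:(235+x/6,260+y/6)
A=[atz(d,*t(*p),.005) for p in [(305,492),(452,548),(495,462)]]
for a in A: print(a)
print(A[1]-A[0],np.linalg.norm(A[1]-A[0]),A[2]-A[1],np.linalg.norm(A[2]-A[1]),'ctr',(A[0]+A[2])/2)
o=ctrl.get_obs();M=R.from_euler('xyz',o['orientation'],degrees=True).as_matrix();print(M.round(3))
E
```

```text
[0.49675425 0.35420417 0.005     ]
[0.43787453 0.35846017 0.005     ]
[0.43472692 0.31978664 0.005     ]
[-0.05887972  0.004256    0.        ] 0.059033339252705624 [-3.14760835e-03 -3.86735281e-02 -1.11022302e-16] 0.03880140739126806 ctr [0.46574059 0.33699541 0.005     ]
[[-0.001 -0.449  0.893]
 [ 0.001  0.893  0.449]
 [-1.     0.001 -0.   ]]
```

```bash
python3 - <<'E'
from h import *
d=load('side0');P=cloud(d)
m=(P[...,2]>.12)&(P[...,0]>.2)&(P[...,0]<1.2)&(P[...,1]<.6)&(d['depth']>0)
q=P[m];H={}
for p in q: 
    k=(round(p[0]*10)/10,round(p[1]*10)/10);H[k]=max(H.get(k,0),p[2])
for k in sorted(H): print(k,H[k].round(2),end='; ')
o=ctrl.get_obs();M=R.from_euler('xyz',o['orientation'],degrees=True).as_matrix()
p=o['tool_pos']
for w in [(.5,-.13,.42),(.465,.336,.40)]: print(((np.array(w)-p)@M).round(3)); p=np.array(w)
E
```

```text
(0.2, 0.0) 0.67; (0.2, 0.1) 0.63; (0.3, -0.7) 0.34; (0.3, -0.6) 0.47; (0.3, -0.5) 0.34; (0.3, 0.0) 0.65; (0.4, -0.7) 0.34; (0.4, -0.6) 0.39; (0.5, -0.8) 0.22; (0.5, -0.7) 0.22; (0.6, -1.4) 0.18; (0.6, -0.8) 0.21; (0.6, -0.7) 0.22; (0.7, -1.5) 0.14; (0.8, -1.5) 0.13; (0.8, -1.2) 0.23; (0.8, -1.1) 0.23; (0.8, -0.8) 0.2; (0.9, -1.1) 0.2; (0.9, -1.0) 0.27; (0.9, -0.9) 0.25; (0.9, -0.8) 0.2; (0.9, -0.7) 0.2; (0.9, -0.6) 0.2; (0.9, -0.5) 0.2; (1.0, -1.0) 0.27; (1.0, -0.9) 0.19; (1.0, -0.8) 0.2; (1.0, -0.7) 0.2; (1.0, -0.6) 0.2; (1.0, -0.5) 0.16; (1.1, -0.3) 0.48; (1.1, -0.2) 0.51; (1.1, -0.1) 0.54; (1.1, 0.0) 0.57; (1.1, 0.1) 0.57; (1.1, 0.2) 0.57; (1.1, 0.3) 0.5; (1.2, -1.4) 0.13; (1.2, -1.3) 0.16; (1.2, -1.2) 0.19; (1.2, -1.1) 0.22; (1.2, -1.0) 0.25; (1.2, -0.9) 0.28; (1.2, -0.8) 0.32; (1.2, -0.7) 0.35; (1.2, -0.6) 0.38; (1.2, -0.5) 0.41; (1.2, -0.4) 0.43; (1.2, -0.3) 0.43; (1.2, -0.2) 0.43; (1.2, -0.1) 0.43; (1.2, 0.0) 0.57; (1.2, 0.1) 0.6; (1.2, 0.2) 0.57; (1.2, 0.3) 0.39; (1.2, 0.4) 0.21; [-0.016  0.334  0.388]
[0.021 0.432 0.178]
```

```bash
python3 -m inch '[-0.006,0.033,0.038,0,0,0,0.0876,-0.006,0.033,0.038,0,0,0,0.0876,-0.003,0.033,0.038,0,0,0,0.0876,0,0.033,0.038,0,0,0,0.0876,0,0.033,0.038,0,0,0,0.0876,0,0.033,0.038,0,0,0,0.0876,0,0.033,0.038,0,0,0,0.0876,0,0.033,0.038,0,0,0,0.0876,0,0.033,0.038,0,0,0,0.0876,0,0.033,0.038,0,0,0,0.0876]'; python3 -c "
from h import *
o=ctrl.get_obs();print(o['joint_pos'],o['qvel'].round(1))
M=R.from_euler('xyz',o['orientation'],degrees=True).as_matrix();print((np.array([.465,.336,.40])-o['tool_pos'])@M)"
```

```text
clock: 1.4
tool_pos: [0.4984, -0.1262, 0.4172]
orientation: [99.8, 89.7, 126.2]
force: [-0.3, -0.4, -0.5]
opening: 0.0877
[  7.58420714   4.87634945 -17.98901491  -0.29424625 -67.28286935
 -71.12865595] [ 44.5   3.9   4.5  -0.1  -0.4 -44.1]
[0.01935603 0.42891441 0.17513893]
```

```bash
python3 -m inch '[0.002,0.043,0.0175,0,0,0,0.0876,0.002,0.043,0.0175,0,0,0,0.0876,0.002,0.043,0.0175,0,0,0,0.0876,0.002,0.043,0.0175,0,0,0,0.0876,0.002,0.043,0.0175,0,0,0,0.0876,0.002,0.043,0.0175,0,0,0,0.0876,0.002,0.043,0.0175,0,0,0,0.0876,0.002,0.043,0.0175,0,0,0,0.0876,0.002,0.043,0.0175,0,0,0,0.0876,0.002,0.04,0.017,0,0,0,0.0876,0,0,0,8,0,0,0.0876,0,0,0,8,0,0,0.0876,0,0,0,8,0,0,0.0876,0,0,0,8,0,0,0.0876,0,0,0,0,0,0,0.0876]'; python3 -c "
from h import *
o=ctrl.get_obs();print(o['joint_pos'],o['qvel'].round(1))
M=R.from_euler('xyz',o['orientation'],degrees=True).as_matrix();print(M.round(3))
s,o=save('wrist','w1')"
```

```text
clock: 3.28
tool_pos: [0.4607, 0.3534, 0.3954]
orientation: [176.0, 89.6, 169.7]
force: [-0.2, 0.3, 0.7]
opening: 0.0879
[  56.64518738   12.17867536  -12.06232351   -0.39848209  -65.91454565
 -152.71489453] [-0.1  0.1 -0.1 -0.  -0.   2.2]
[[-0.007  0.109  0.994]
 [ 0.001  0.994 -0.109]
 [-1.     0.    -0.007]]
```

View pics/w1.png

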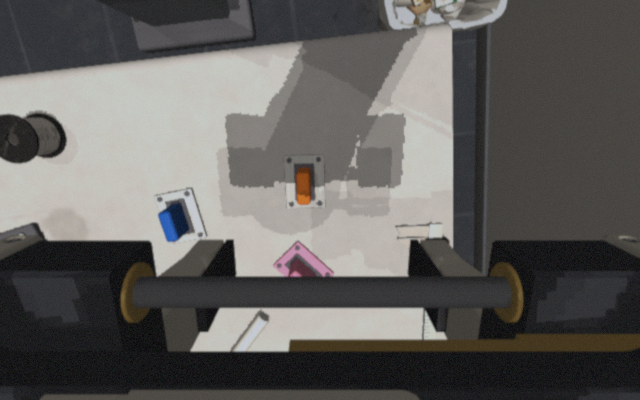

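```bash
python3 -c "
from h import *
crop('w1',265,140,80,80,'c3',7)"
```

```text
(no output)
```

View pics/c3.png

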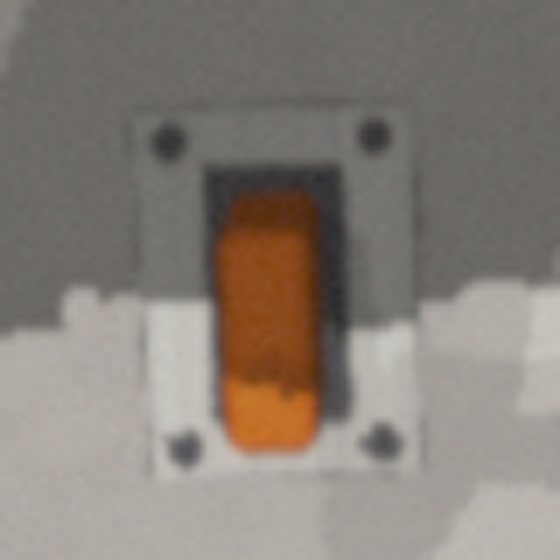

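```bash
python3 - <<'E'
from h import *
d=load('w1');
for S in [[(137,108),(412,103),(418,470),(155,477)],[(169,142),(374,135),(382,441),(186,448)]]:
    A=np.array([atz(d,265+x/7-.5,140+y/7-.5,.005) for x,y in S])
    c=A.mean(0);v=(A[2]+A[3]-A[0]-A[1]);w=A[0]+A[3]-A[1]-A[2]
    print(c,np.linalg.norm(v)/2,np.linalg.norm(w)/2,'yaw',np.degrees(np.arctan2(v[1],v[0])),np.degrees(np.arctan2(-w[0],w[1])))
# grip top
B=np.array([atz(d,265+x/7-.5,140+y/7-.5,.039) for x,y in [(217,235),(316,232),(318,450),(227,452)]]);print(B,B.mean(0))
o=ctrl.get_obs();M=R.from_euler('xyz',o['orientation'],degrees=True).as_matrix()
print((np.array([c[0],c[1],.187])-o['tool_pos'])@M, o['tool_pos'], np.degrees(np.arctan2(-M[0,1],M[1,1])))
E
```

```text
[0.46604305 0.33454013 0.005     ] 0.05956357343980277 0.042590260107061975 yaw -5.085073213370753 175.1797278879954
[0.46612316 0.33409028 0.005     ] 0.049552939416564926 0.031767916201502815 yaw -4.639319120371133 175.90837577738233
[[0.44928173 0.32906373 0.039     ]
 [0.45036122 0.34317171 0.039     ]
 [0.48259105 0.33969233 0.039     ]
 [0.48146935 0.3264039  0.039     ]] [0.46592584 0.33458291 0.039     ]
[ 0.20832097 -0.01878107  0.00886212] [0.46073002 0.35344825 0.39538684] -6.125005014395681
```

```bash
python3 -m inch '[0.03,-0.0188,0.009,-1.2,-0.4,0,0.0876,0.05,0,0,0,0,0,0.0876,0.05,0,0,0,0,0,0.0876,0,0,0,0,0,0,0.0876]'; cat > g.py <<'E'
from h import *
import sys
o=ctrl.get_obs();M=R.from_euler('xyz',o['orientation'],degrees=True).as_matrix()
print('x',M[:,0].round(4),'yaw',np.degrees(np.arctan2(-M[0,1],M[1,1])).round(2),'d',((np.array([float(a) for a in sys.argv[1:4]])-o['tool_pos'])@M).round(4),'F',o['force'].round(2),'q',o['joint_pos'].round(1),o['qvel'].round(1))
E
python3 g.py .466 .3345 .187
```

```text
clock: 3.82
tool_pos: [0.4682, 0.3336, 0.2638]
orientation: [52.6, 89.8, 48.4]
force: [-0.2, -0.0, 1.4]
opening: 0.0876
x [ 0.0027  0.003  -1.    ] yaw -4.12 d [ 0.0768  0.0005 -0.0025] F [-0.2  -0.02  1.44] q [  55.    18.6  -22.6    0.   -48.6 -149.1] [-0.1 -3.   3.9  1.9 -1.4  1. ]
```

```bash
python3 -m inch '[0.03,0.0005,-0.002,0.8,0.2,0,0.0876,0.03,0,0,0,0,0,0.0876,0,0,0,0,0,0,0.0876]';python3 g.py .466 .3345 .187
```

```text
clock: 4.2
tool_pos: [0.4686, 0.3371, 0.209]
orientation: [64.2, 89.5, 59.7]
force: [0.2, 0.3, 1.3]
opening: 0.0878
x [ 0.0048  0.0082 -1.    ] yaw -4.52 d [ 0.022  -0.003  -0.0025] F [0.24 0.34 1.26] q [ 5.510e+01  2.270e+01 -2.530e+01 -1.000e-01 -4.150e+01 -1.496e+02] [ 0.  -2.8  2.6  1.  -1.8  0.5]
```

```bash
python3 -m inch '[0,-0.003,-0.0025,0.3,0.3,-0.5,0.0876,0,0,0,0,0,0,0.0876,0,0,0,0,0,0,0.0876]';python3 g.py .466 .3345 .187
```

```text
clock: 4.58
tool_pos: [0.467, 0.3357, 0.2146]
orientation: [59.7, 89.7, 55.0]
force: [-0.4, -0.1, -0.6]
opening: 0.0879
x [ 0.0033  0.0047 -1.    ] yaw -4.7 d [ 0.0276 -0.0014 -0.001 ] F [-0.39 -0.08 -0.56] q [  55.2   22.2  -25.2    0.   -42.3 -149.9] [-0.  -0.9  0.2  0.  -0.7  0. ]
```

```bash
python3 -m inch '[0.014,-0.0012,-0.001,0.1,0.2,-0.3,0.0876,0.013,0,0,0,0,0,0.0876,0,0,0,0,0,0,0.0876]';python3 g.py .466 .3345 .187
```

```text
clock: 4.95
tool_pos: [0.4658, 0.3345, 0.1861]
orientation: [-176.3, 90.0, 178.9]
force: [-0.1, 0.1, -0.4]
opening: 0.0879
x [-6.e-04  0.e+00 -1.e+00] yaw -4.8 d [-0.0009 -0.      0.0002] F [-0.06  0.13 -0.37] q [  55.2   24.4  -26.6   -0.   -39.  -150. ] [ 0.  -0.4  0.3  0.3 -0.1  0. ]
```

```bash
python3 -m inch '[0,0,0,0,0,0,0,0,0,0,0,0,0,0,0,0,0,0,0,0,0,0,0,0,0,0,0,0,0,0,0,0,0,0,0,0,0,0,0,0,0,0]';python3 g.py .466 .3345 .187; python3 -c "
from h import *
save('wrist','w2');save('side','s2')"
```

```text
clock: 5.7
tool_pos: [0.466, 0.3348, 0.1863]
orientation: [178.9, 90.0, 174.1]
force: [-0.0, -0.3, -0.4]
opening: 0.0331
x [-4.e-04  0.e+00 -1.e+00] yaw -4.79 d [-0.0007 -0.0003 -0.    ] F [-0.01 -0.3  -0.38] q [  55.2   24.5  -26.5   -0.   -39.  -150. ] [ 0. -0. -0.  0.  0. -0.]
```

View pics/w2.png

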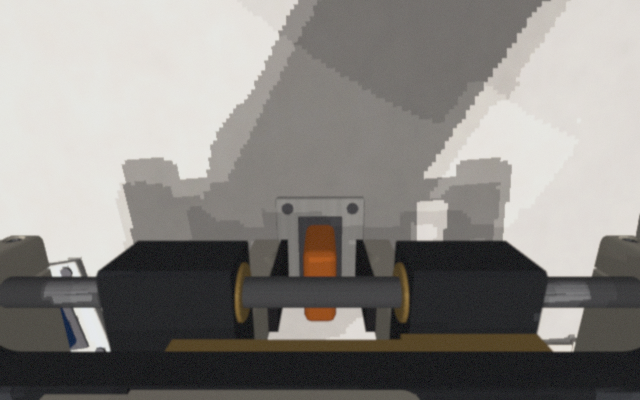

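View pics/s2.png

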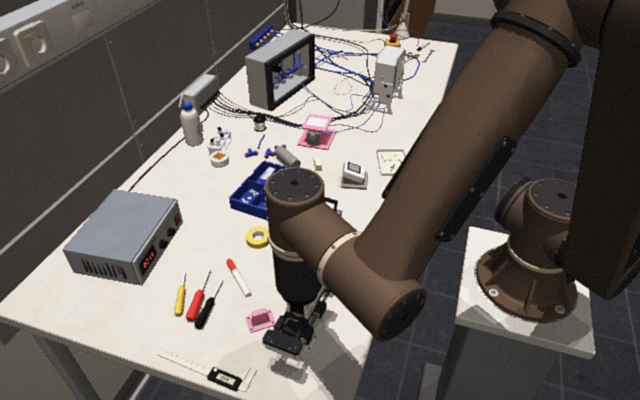

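The fingers are centred either side of the orange grip (wrist 320,270) and still closing. I'll carry on closing.

```bash
python3 -m inch '[0,0,0,0,0,0,0,0,0,0,0,0,0,0,0,0,0,0,0,0,0,0,0,0,0,0,0,0,0,0,0,0,0,0,0]';python3 g.py .466 .3345 .187
```

```text
clock: 6.42
tool_pos: [0.466, 0.3347, 0.1862]
orientation: [-163.0, 90.0, -167.8]
force: [-1.0, -0.3, -0.3]
opening: 0.0138
x [-5.e-04 -1.e-04 -1.e+00] yaw -4.79 d [-0.0008 -0.0002 -0.    ] F [-1.04 -0.26 -0.25] q [  55.2   24.5  -26.5   -0.   -39.  -150. ] [-0.1  0.1 -0.   0.  -0.  -0. ]
```

```bash
python3 -m inch '[-0.01,0,0,0,0,0,0,-0.03,0,0,0,0,0,0,-0.05,0,0,0,0,0,0,-0.05,0,0,0,0,0,0,-0.05,0,0,0,0,0,0,-0.02,-0.02,0.01,0,0,0,0,-0.004,-0.038,0.0164,0,0,0,0,-0.004,-0.038,0.0164,0,0,0,0,-0.004,-0.038,0.0164,0,0,0,0,-0.004,-0.038,0.0164,0,0,0,0,-0.004,-0.038,0.0164,0,0,0,0,-0.004,-0.038,0.0164,0,0,0,0,-0.004,-0.038,0.0164,0,0,0,0,-0.004,-0.038,0.0164,0,0,0,0,-0.004,-0.038,0.0164,0,0,0,0,0,-0.01,0.01,0,0,0,0,0,0,0,0,0,0,0]'; python3 g.py .6 -.03 .42;python3 -c "
from h import *
save('wrist','w3')"
```

```text
clock: 8.55
tool_pos: [0.6026, -0.0636, 0.452]
orientation: [34.0, 89.5, 29.3]
force: [0.4, -0.6, -1.3]
opening: 0.0138
x [ 0.0071  0.004  -1.    ] yaw -4.67 d [ 0.0321  0.0331 -0.0055] F [ 0.44 -0.58 -1.28] q [ 1.24e+01  1.24e+01 -4.30e+00 -1.00e-01 -7.28e+01 -1.07e+02] [-0.1 -0.8 -0.3 -0.  -0.4 -0. ]
```

View pics/w3.png

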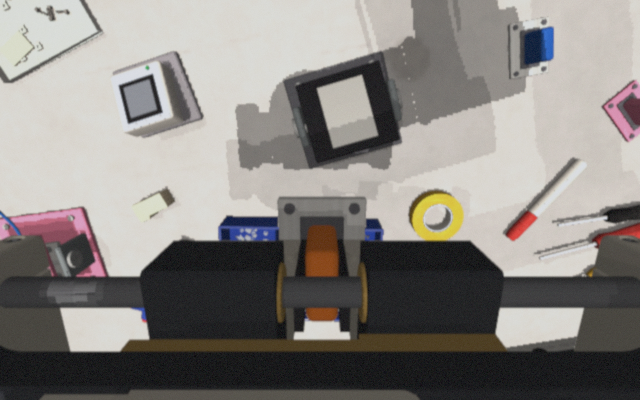

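```bash
python3 -c "
from h import *
crop('w3',280,45,130,130,'c4',5)
crop('w3',105,45,100,100,'c5',6)
d=load('w3');P=cloud(d);c=d['color'].astype(int)
def roi(x0,x1,y0,y1):
    m=np.zeros((400,640),bool);m[y0:y1,x0:x1]=1;return m&(d['depth']>0)
p=P[roi(328,372,88,135)];print(plane(p))
n=plane(p)[1];print('tilt',np.arctan2(np.hypot(n[0],n[1]),n[2]),'yaw',np.degrees(np.arctan2(-n[1],-n[0])))
p=P[roi(125,157,83,115)];print(plane(p));n=plane(p)[1];print('tilt',np.arctan2(np.hypot(n[0],n[1]),n[2]),'yaw',np.degrees(np.arctan2(-n[1],-n[0])))
"
```

```text
(array([ 0.54217203, -0.02774795,  0.06627246]), array([-0.24119356, -0.04928225,  0.96922491]), np.float64(0.0006284186515788601))
tilt 0.2487337892299873 yaw 11.54809276795316
(array([ 0.51222179, -0.2467858 ,  0.05205303]), array([-0.33750428, -0.0709606 ,  0.93864554]), np.float64(0.0006047150734117619))
tilt 0.3521145362575953 yaw 11.873550466357955
```

View pics/c4.png

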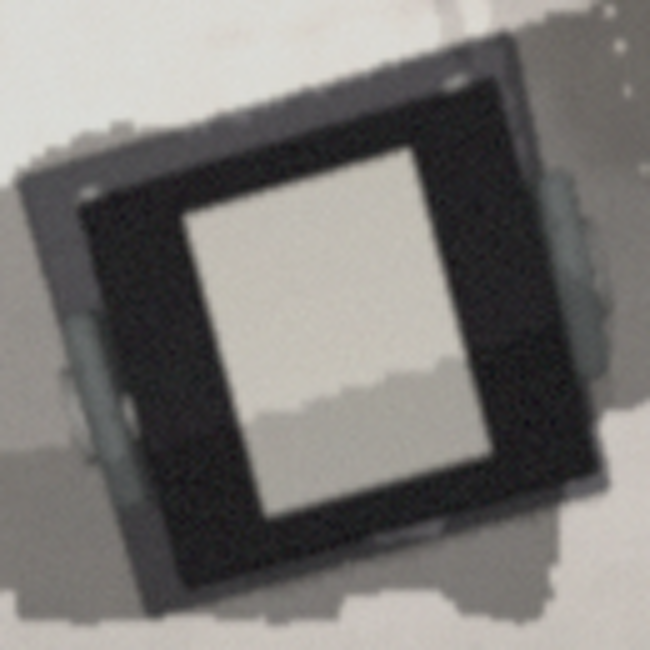

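View pics/c5.png

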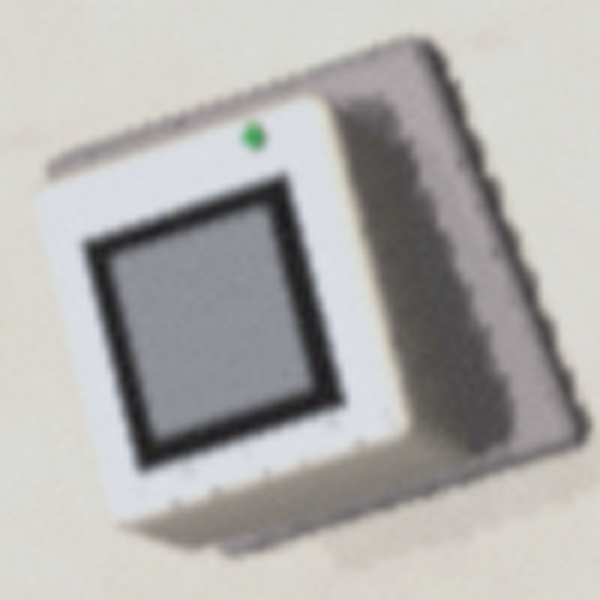

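```bash
cat > tgt.py <<'E'
from h import *
def fit(f,S,x0,y0,k,n,z0,verb=True):
    d=load(f);c=d['T'][:3,3]
    px=[(x0+x/k+.5/k-.5,y0+y/k+.5/k-.5) for x,y in S]
    ctr=atz(d,*np.mean(px,0),z0)
    for _ in range(5):
        A=[];
        for p in px:
            r=ray(d,*p);A.append(c+r*((ctr-c)@n)/(r@n))
        A=np.array(A);m=A.mean(0);ctr=ctr+(m-ctr); ctr=c+(ctr-c)*(z0-c[2])/(ctr[2]-c[2])
    X=(A[2]+A[3]-A[0]-A[1])/2;Y=(A[1]+A[2]-A[0]-A[3])/2
    if verb: print('ctr',ctr.round(4),'lx',np.linalg.norm(X).round(4),'ly',np.linalg.norm(Y).round(4),'X',(X/np.linalg.norm(X)).round(4),'Y',(Y/np.linalg.norm(Y)).round(4),'yaw X,Y',np.degrees(np.arctan2(X[1],X[0])).round(2),np.degrees(np.arctan2(-Y[0],Y[1])).round(2))
    return ctr,X,Y
def nrm(t,yaw): yaw=np.radians(yaw);return np.array([-np.sin(t)*np.cos(yaw),-np.sin(t)*np.sin(yaw),np.cos(t)])
if __name__=='__main__':
    for t in (.22,.249,.28):
        n=nrm(t,11);print(t)
        fit('w3',[(185,213),(411,150),(492,453),(266,520)],280,45,5,n,.067)
        fit('w3',[(83,207),(497,80),(600,470),(190,588)],280,45,5,n,.067)
    fit('w3',[(85,243),(288,177),(345,403),(140,468)],105,45,6,nrm(.35,12),.05)
E
python3 tgt.py
```

```text
0.22
ctr [ 0.5426 -0.0301  0.067 ] lx 0.0643 ly 0.0481 X [0.9577 0.1874 0.2182] Y [-1.919e-01  9.814e-01 -2.000e-04] yaw X,Y 11.07 11.06
ctr [ 0.5433 -0.0295  0.067 ] lx 0.0815 ly 0.088 X [0.9564 0.1939 0.2182] Y [-0.2003  0.9797 -0.0022] yaw X,Y 11.46 11.56
0.249
ctr [ 0.5425 -0.0301  0.067 ] lx 0.0647 ly 0.0481 X [0.9515 0.1843 0.2464] Y [-1.918e-01  9.814e-01 -3.000e-04] yaw X,Y 10.96 11.06
ctr [ 0.5432 -0.0296  0.067 ] lx 0.0819 ly 0.088 X [0.9502 0.1907 0.2464] Y [-0.2003  0.9797 -0.0025] yaw X,Y 11.35 11.55
0.28
ctr [ 0.5424 -0.0301  0.067 ] lx 0.0651 ly 0.0481 X [0.9439 0.1807 0.2764] Y [-1.917e-01  9.814e-01 -3.000e-04] yaw X,Y 10.84 11.05
ctr [ 0.543  -0.0296  0.067 ] lx 0.0824 ly 0.088 X [0.9427 0.1871 0.2764] Y [-0.2003  0.9797 -0.0028] yaw X,Y 11.22 11.55
ctr [ 0.512  -0.2479  0.05  ] lx 0.0427 ly 0.0395 X [0.9185 0.1969 0.3429] Y [-0.2048  0.9788  0.0012] yaw X,Y 12.1 11.82
```

```bash
cat > rel.py <<'E'
from tgt import *
import sys
# usage: rel.py reader|stage offset
STAGE=(np.array([.5425,-.030,.067]),.249,11.2); READ=(np.array([.512,-.248,.05]),.35,12.)
OFF=np.array([.1862,0,0.])
c,t,y=dict(reader=READ,stage=STAGE)[sys.argv[1]];n=nrm(t,y);off=float(sys.argv[2])
Y=np.array([-np.sin(np.radians(y)),np.cos(np.radians(y)),0]);X=-n
Mt=np.stack([X,Y,np.cross(X,Y)],1)
o=ctrl.get_obs();M=R.from_euler('xyz',o['orientation'],degrees=True).as_matrix()
u=o['tool_pos']+M@OFF
pt=c+n*off-Mt@OFF
print('t',o['clock'],'TCP target',pt.round(4),'shift TCP',(M.T@(pt-o['tool_pos'])).round(4),'rotvec',R.from_matrix(M.T@Mt).as_rotvec(degrees=True).round(2))
print('underside in target frame (x,y,z from centre)',(np.stack([np.cross(Y,n),Y,n],1).T@(u-c)).round(4),'F',o['force'].round(2),'Fn',(o['force']@n).round(2),'q',o['joint_pos'].round(1),'qv',abs(o['qvel']).max().round(2),'open',o['opening'].round(4))
E
python3 rel.py reader .06
```

```text
t 8.6 TCP target [ 0.4294 -0.2656  0.2813] shift TCP [ 0.1687 -0.2165 -0.1572] rotvec [-16.5  -19.48   2.71]Traceback (most recent call last):
  File "rel.py", line 13, in <module>
    print('underside in target frame (x,y,z from centre)',(np.stack([np.cross(Y,n),Y,n],1).T@(u-c)).round(4),'F',o['force'].round(2),'Fn',(o['force']@n).round(2),'q',o['joint_pos'].round(1),'qv',abs(o['qvel']).max().round(2),'open',o['opening'].round(4))
                                                                                                                                                                                                                                        ^^^^^^^^^^^^^^^^^^
AttributeError: 'float' object has no attribute 'round'
```

```bash
sed -i "s/o\['opening'\].round(4)/o['opening']/" rel.py; python3 -m inch '[0,-0.03,-0.02,0,0,0,0,0,-0.04,-0.03,-4,-5,0.7,0,0,-0.04,-0.03,-4,-5,0.7,0,0,-0.04,-0.03,-4,-5,0.7,0,0,-0.03,-0.02,-4,-4.5,0.6,0,0,0,0,0,0,0,0]'; python3 rel.py reader .06
```

```text
clock: 9.35
tool_pos: [0.4706, -0.2399, 0.4358]
orientation: [-0.4, 69.3, 12.2]
force: [-0.1, -0.2, -1.1]
opening: 0.0139
t 9.35 TCP target [ 0.4294 -0.2656  0.2813] shift TCP [ 0.1284 -0.0157 -0.0975] rotvec [ 0.59  0.66 -0.06]
underside in target frame (x,y,z from centre) [0.098  0.0167 0.1895] F [-0.12 -0.22 -1.12] Fn -1.0 q [ -8.9   0.7 -18.   -9.3 -52.3 -64. ] qv 3.17 open 0.013886783946776933
```

```bash
python3 -m inch '[0.03,-0.005,-0.03,0.3,0.4,0,0,0.03,-0.005,-0.03,0.3,0.3,0,0,0.03,-0.005,-0.03,0,0,0,0,0.025,0,-0.007,0,0,0,0,0,0,0,0,0,0,0]'; python3 rel.py reader .06
```

```text
clock: 9.98
tool_pos: [0.4244, -0.2606, 0.2929]
orientation: [0.4, 70.0, 12.6]
force: [0.6, 0.1, 0.2]
opening: 0.0138
t 9.975 TCP target [ 0.4294 -0.2656  0.2813] shift TCP [ 0.0123 -0.006  -0.0004] rotvec [ 0.15 -0.01 -0.22]
underside in target frame (x,y,z from centre) [0.0003 0.0066 0.0723] F [0.57 0.07 0.21] Fn 0.01 q [-13.4   6.5 -30.1 -14.8 -36.1 -53.8] qv 1.75 open 0.013756267549017674
```

```bash
python3 -m inch '[0.012,-0.006,0,0.1,0,-0.2,0,0,0,0,0,0,0,0,0,0,0,0,0,0,0]'; python3 rel.py reader .06
```

```text
clock: 10.35
tool_pos: [0.4322, -0.2648, 0.2838]
orientation: [-0.3, 69.8, 11.9]
force: [0.3, 0.4, -0.3]
opening: 0.0136
t 10.35 TCP target [ 0.4294 -0.2656  0.2813] shift TCP [ 0.0014 -0.0002 -0.0036] rotvec [0.23 0.16 0.04]
underside in target frame (x,y,z from centre) [0.0041 0.     0.0614] F [ 0.34  0.35 -0.33] Fn -0.45 q [-13.6   8.  -29.7 -15.1 -34.8 -53. ] qv 0.24 open 0.013619870485255616
```

```bash
python3 -m inch '[0.001,0,-0.0036,0.2,0.1,0,0,0,0,0,0,0,0,0]'; python3 rel.py reader .06; python3 -c "
from h import *
save('side','s4');crop('s4',280,90,150,110,'c6',5);save('wrist','w4')"; python3 rel.py reader .06
```

```text
clock: 10.6
tool_pos: [0.4292, -0.2655, 0.2823]
orientation: [-0.2, 69.8, 11.8]
force: [-0.3, -0.0, -1.0]
opening: 0.0139
t 10.6 TCP target [ 0.4294 -0.2656  0.2813] shift TCP [ 0.0011 -0.0001 -0.0002] rotvec [0.03 0.13 0.07]
underside in target frame (x,y,z from centre) [ 0.0006 -0.0001  0.0611] F [-0.32 -0.01 -0.98] Fn -0.81 q [-13.8   8.  -30.  -15.2 -34.7 -53. ] qv 0.49 open 0.0139391408509847
t 10.7 TCP target [ 0.4294 -0.2656  0.2813] shift TCP [ 0.0011 -0.     -0.0004] rotvec [0.04 0.15 0.08]
underside in target frame (x,y,z from centre) [ 0.0009 -0.0002  0.0611] F [ 0.98 -0.21 -1.17] Fn -1.41 q [-13.8   8.  -30.  -15.2 -34.7 -53. ] qv 0.19 open 0.013867890439049128
```

View pics/c6.png

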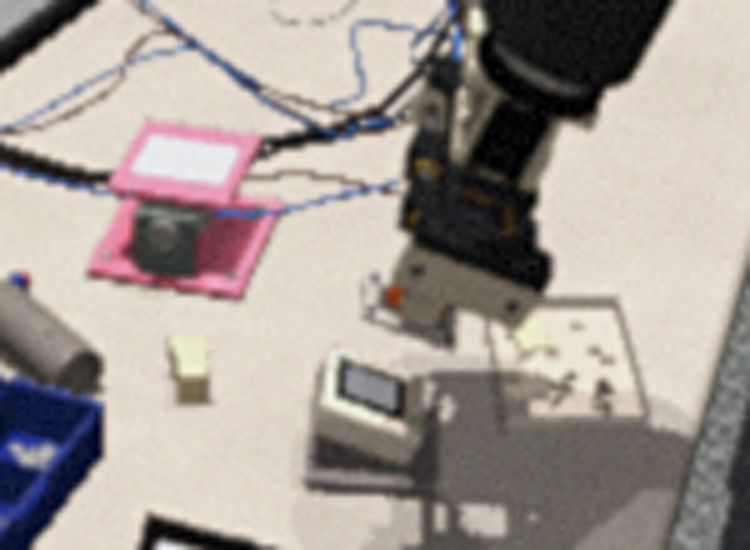

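View pics/w4.png

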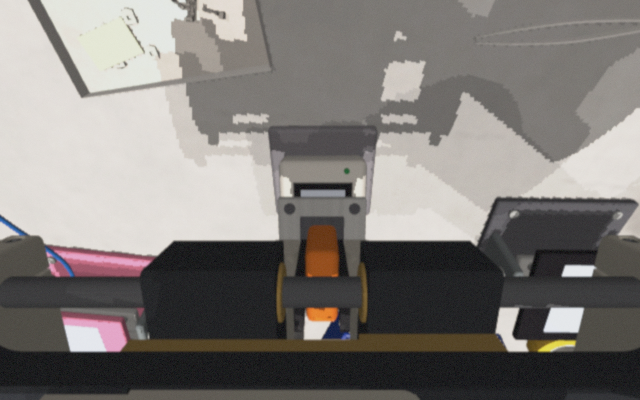

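```bash
python3 -m inch '[0,0,0,0,0,0,0,0,0,0,0,0,0,0,0,0,0,0,0,0,0,0,0,0,0,0,0,0,0,0,0,0,0,0,0,0,0,0,0,0,0,0]'; python3 rel.py reader .06; python3 -c "
from h import *
for i in range(28): ctrl.snapshot('wrist')"; python3 rel.py reader .06
```

```text
clock: 11.45
tool_pos: [0.4294, -0.2656, 0.2826]
orientation: [-0.3, 69.8, 11.7]
force: [-0.0, 0.2, -0.9]
opening: 0.014
t 11.45 TCP target [ 0.4294 -0.2656  0.2813] shift TCP [ 0.0013  0.0001 -0.0004] rotvec [0.04 0.16 0.09]
underside in target frame (x,y,z from centre) [ 0.0009 -0.0004  0.0613] F [-0.03  0.19 -0.9 ] Fn -0.84 q [-13.8   7.9 -29.9 -15.2 -34.7 -53. ] qv 0.06 open 0.013964018517522419
t 12.85 TCP target [ 0.4294 -0.2656  0.2813] shift TCP [ 0.0013  0.0001 -0.0004] rotvec [0.03 0.16 0.09]
underside in target frame (x,y,z from centre) [ 0.0009 -0.0004  0.0613] F [ 0.19 -0.24 -1.58] Fn -1.53 q [-13.8   7.9 -30.  -15.2 -34.7 -53. ] qv 0.09 open 0.01383614017346289
```

```bash
python3 -m inch '[-0.03,0,0,0,0,0,0,-0.04,0,0,0,0,0,0,-0.02,0.02,0.01,0,1.5,0,0,0,0.035,0.02,0,1.5,0,0,0,0.035,0.02,0,1.5,0,0,0,0.035,0.02,0,1,0,0,0,0.035,0.01,0,0,0,0,0,0.02,0,0,0,0,0,0,0,0,0,0,0,0]'; python3 rel.py stage .06
```

```text
clock: 13.98
tool_pos: [0.4365, -0.075, 0.3947]
orientation: [-0.3, 75.3, 11.6]
force: [-0.1, -0.5, -0.5]
opening: 0.0135
t 13.975 TCP target [ 0.483  -0.0418  0.3056] shift TCP [0.0994 0.0231 0.0281] rotvec [ 0.67  0.42 -0.09]
underside in target frame (x,y,z from centre) [-0.0272 -0.0233  0.1592] F [-0.06 -0.48 -0.46] Fn -0.41 q [ 16.5  -6.4 -33.9   1.7 -47.9 -95.6] qv 0.71 open 0.013528518923361123
```

```bash
python3 -m inch '[0.03,0.012,0.014,0.3,0.2,0,0,0.03,0.011,0.014,0.3,0.2,0,0,0.03,0,0,0,0,0,0,0.02,0,0,0,0,0,0,0,0,0,0,0,0,0]'; python3 rel.py stage .015
```

```text
clock: 14.6
tool_pos: [0.4878, -0.0427, 0.2936]
orientation: [0.2, 75.5, 11.4]
force: [-0.9, 0.3, -0.6]
opening: 0.0137
t 14.6 TCP target [ 0.4939 -0.0396  0.262 ] shift TCP [ 0.0323  0.0018 -0.0015] rotvec [ 0.03  0.19 -0.06]
underside in target frame (x,y,z from centre) [ 0.002  -0.0016  0.0473] F [-0.89  0.3  -0.63] Fn -0.41 q [  18.8    5.2  -38.3    3.5  -32.2 -100.3] qv 0.91 open 0.01372433418989315
```

```bash
python3 -m inch '[0.016,0.002,-0.001,0,0.2,0,0,0.014,0,0,0,0,0,0,0,0,0,0,0,0,0,0,0,0,0,0,0,0]'; python3 rel.py stage .015; python3 -c "
from h import *
save('side','s5');crop('s5',270,160,100,75,'c7',8);save('scene','sc5');crop('sc5',270,160,100,75,'c8',8);save('wrist','w5')"
```

```text
clock: 15.1
tool_pos: [0.4949, -0.0407, 0.2663]
orientation: [0.1, 75.5, 11.3]
force: [0.3, 0.6, -0.2]
opening: 0.0141
t 15.1 TCP target [ 0.4939 -0.0396  0.262 ] shift TCP [ 0.0039  0.0013 -0.0019] rotvec [-0.02  0.19 -0.02]
underside in target frame (x,y,z from centre) [ 0.0025 -0.0012  0.0189] F [ 0.27  0.56 -0.17] Fn -0.26 q [  18.8    8.1  -39.7    4.   -27.9 -100.9] qv 0.18 open 0.014080250451171181
```

View pics/c7.png

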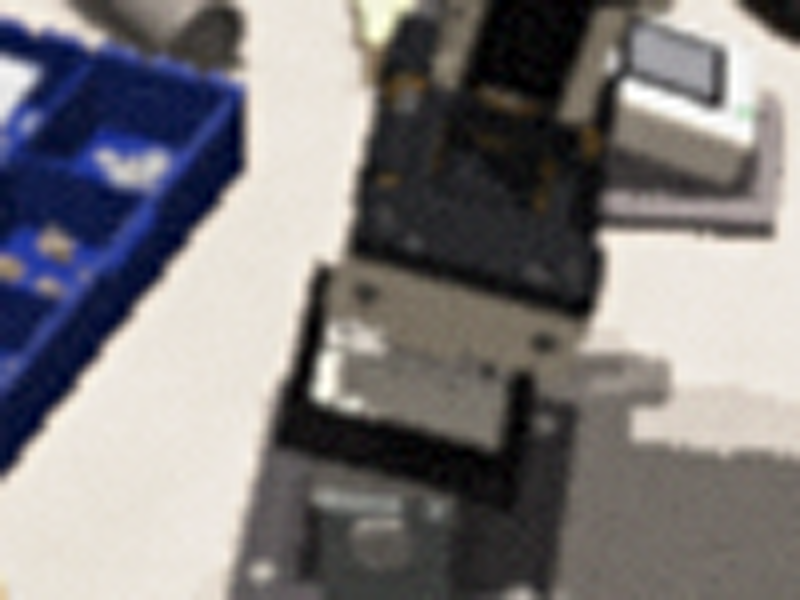

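View pics/w5.png

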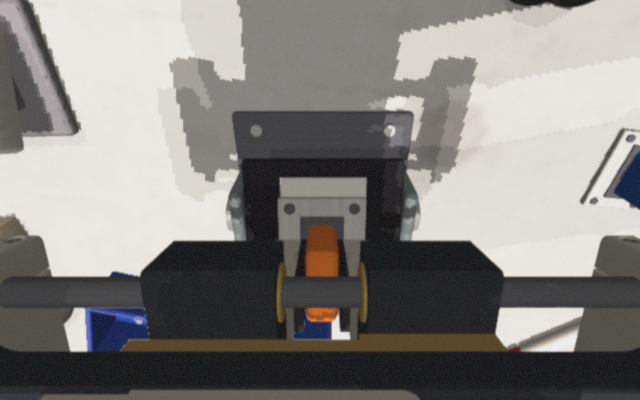

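```bash
python3 -c "
from h import *
crop('w5',228,145,195,105,'c9',4)"
```

```text
(no output)
```

View pics/c9.png

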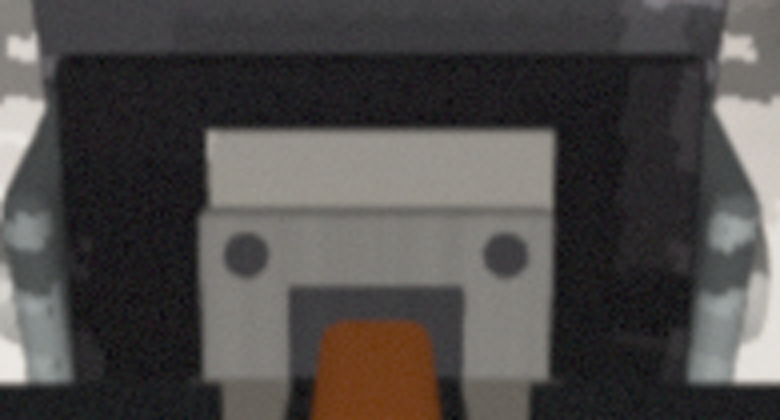

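```bash
python3 - <<'E'
from h import *
d=load('w5');H=d['hand_eye'];K=d['K']
def r(x,y,x0=228,y0=145,k=4):
    u=x0+(x+.5)/k-.5;v=y0+(y+.5)/k-.5
    return H[:3,:3]@np.array([(u-K[0,2])/K[0,0],-(v-K[1,2])/K[1,1],-1])
def at(x,y,X): a=r(x,y);return H[:3,3]+a*(X-H[0,3])/a[0]
for nm,pts,X in [('plate',[(200,207),(553,207)],.1812),('patch',[(207,129),(556,128)],.1862+.0189),('black',[(57,57),(703,57)],.1862+.0189)]:
    A=[at(*p,X) for p in pts];print(nm,np.round(A,4).tolist(),(A[1]-A[0]).round(4),'mid',((A[0]+A[1])/2).round(4))
m=np.zeros((400,640),bool);m[180:194,285:362]=1
P=cloud(d);Tt=d['T']@np.linalg.inv(H)
q=(P[m]-Tt[:3,3])@Tt[:3,:3];print('face pts',plane(q),q.mean(0))
m=np.zeros((400,640),bool);m[165:176,250:395]=1;q2=(P[m]-Tt[:3,3])@Tt[:3,:3];print('strip',np.median(q2,0))
m[180:240,252:272]=1;m[180:240,374:392]=1;m[180:194,285:362]=1;q2=(P[m]-Tt[:3,3])@Tt[:3,:3];print('face',plane(q2),len(q2))
m=np.zeros((400,640),bool);m[200:214,300:345]=1;q3=(P[m]-Tt[:3,3])@Tt[:3,:3];print('plate pts',np.median(q3,0),plane(q3))
E
```

```text
plate [[0.1812, -0.021, -0.0305], [0.1812, 0.022, -0.0306]] [ 0.      0.043  -0.0001] mid [ 0.1812  0.0005 -0.0306]
patch [[0.2051, -0.0228, -0.0351], [0.2051, 0.0252, -0.0353]] [ 0.      0.048  -0.0002] mid [ 0.2051  0.0012 -0.0352]
black [[0.2051, -0.0429, -0.045], [0.2051, 0.0448, -0.0452]] [ 0.      0.0876 -0.0002] mid [ 0.2051  0.001  -0.0451]
face pts (array([ 0.20589104,  0.00117542, -0.02950678]), array([-0.9997309 ,  0.00284269,  0.02302272]), np.float64(0.0005499974560515554)) [ 0.20573752  0.00120582 -0.02952618]
strip [ 0.20594704  0.00031371 -0.03880589]
face (array([ 0.20600002, -0.00022526, -0.0261604 ]), array([-9.99979022e-01,  7.97962629e-04,  6.42798105e-03]), np.float64(0.0005558492693940033)) 4953
plate pts [ 0.18196319  0.00062902 -0.02525992] (array([ 0.18193755,  0.00066445, -0.02520168]), array([-9.97204983e-01, -9.21986676e-04,  7.47085858e-02]), np.float64(0.0005164882510278013))
```

```bash
python3 -m inch '[0.006,0.0008,-0.0014,0,0.3,0,0,0.006,0,0,0,0,0,0,0,0,0,0,0,0,0]'; python3 rel.py stage 0; python3 -m inch '[0,0,0,0,0,0,0,0,0,0,0,0,0,0]'; python3 rel.py stage 0
```

```text
clock: 15.62
tool_pos: [0.4963, -0.0393, 0.254]
orientation: [0.2, 75.8, 11.4]
force: [0.8, -0.1, -0.2]
opening: 0.014
t 15.625 TCP target [ 0.4975 -0.0389  0.2475] shift TCP [ 0.0066  0.0002 -0.0004] rotvec [-0.01 -0.06 -0.04]
underside in target frame (x,y,z from centre) [ 0.0002 -0.      0.0066] F [ 0.82 -0.09 -0.24] Fn -0.42 q [  18.9    9.4  -40.3    4.2  -26.3 -101.2] qv 0.26 open 0.014018587914817112
clock: 15.88
tool_pos: [0.4964, -0.0393, 0.2538]
orientation: [0.1, 75.8, 11.3]
force: [-0.4, 0.6, -0.9]
opening: 0.0138
t 15.875 TCP target [ 0.4975 -0.0389  0.2475] shift TCP [ 0.0065  0.0001 -0.0004] rotvec [-0.   -0.08 -0.03]
underside in target frame (x,y,z from centre) [ 0.0002 -0.      0.0065] F [-0.42  0.62 -0.91] Fn -0.81 q [  18.9    9.4  -40.3    4.2  -26.3 -101.2] qv 0.1 open 0.013768654371919061
```

Aligned, about 6.5 mm from the face. I'll check the wrist view again, then approach.

```bash
python3 -c "
from h import *
save('wrist','w6');crop('w6',228,145,195,105,'c10',4)
d=load('w6');H=d['hand_eye'];P=cloud(d);Tt=d['T']@np.linalg.inv(H)
m=np.zeros((400,640),bool);m[165:174,252:390]=1;m[180:238,254:270]=1;m[180:238,376:390]=1;q2=(P[m]-Tt[:3,3])@Tt[:3,:3];print('face',plane(q2))
"
```

```text
face (array([ 0.19559344, -0.00101974, -0.02902336]), array([-0.17890068,  0.01570397,  0.9837418 ]), np.float64(0.012491366135873632))
```

View pics/c10.png

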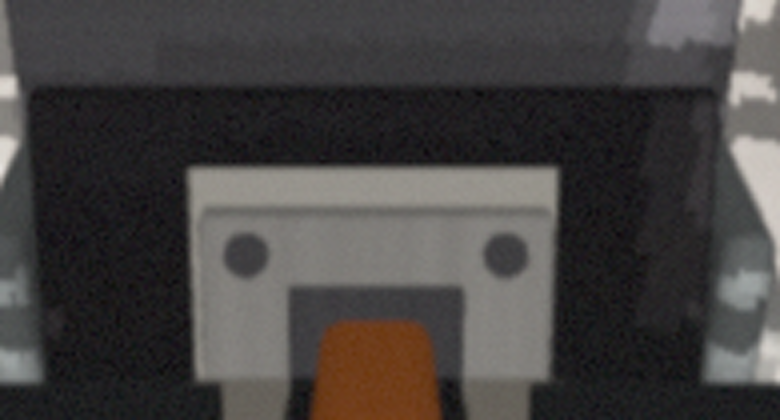

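```bash
cat > al.py <<'E'
from h import *
d=load('w6');H=d['hand_eye'];K=d['K']
def at(x,y,X,x0=228,y0=145,k=4):
    u=x0+(x+.5)/k-.5;v=y0+(y+.5)/k-.5
    a=H[:3,:3]@np.array([(u-K[0,2])/K[0,0],-(v-K[1,2])/K[1,1],-1]);return H[:3,3]+a*(X-H[0,3])/a[0]
X=.1862+.0066
for nm,pts,X in [('plate',[(200,207),(553,207)],.1812),('patch',[(187,168),(559,168)],X),('black',[(30,88),(720,88)],X)]:
    A=[at(*p,X) for p in pts];print(nm,(A[1]-A[0]).round(4),'mid',((A[0]+A[1])/2).round(4))
P=cloud(d);Tt=d['T']@np.linalg.inv(H)
m=np.zeros((400,640),bool);m[170:184,245:400]=1;m[190:236,245:268]=1;m[190:236,378:398]=1;q2=(P[m]-Tt[:3,3])@Tt[:3,:3];print('face',plane(q2))
E
python3 al.py
```

```text
plate [ 0.      0.043  -0.0001] mid [ 0.1812  0.0005 -0.0306]
patch [ 0.      0.0482 -0.0001] mid [ 0.1928  0.     -0.0326]
black [ 0.      0.0879 -0.0002] mid [ 0.1928  0.0003 -0.0431]
face (array([ 0.19366383, -0.00064886, -0.02838121]), array([ 9.99999568e-01, -8.27155483e-04,  4.25150397e-04]), np.float64(0.0005433928691792615))
```

```bash
python3 -m inch '[0.005,0,0,0,0,0,0,0,0,0,0,0,0,0]'; python3 rel.py stage 0; python3 -m inch '[0.0015,0,0,0,0,0,0,0,0,0,0,0,0,0]'; python3 rel.py stage 0
```

```text
clock: 16.18
tool_pos: [0.4977, -0.039, 0.2488]
orientation: [0.2, 75.8, 11.4]
force: [-0.2, -0.1, -0.4]
opening: 0.0135
t 16.175 TCP target [ 0.4975 -0.0389  0.2475] shift TCP [ 0.0013  0.0002 -0.0005] rotvec [-0.01 -0.06 -0.04]
underside in target frame (x,y,z from centre) [ 0.0003 -0.      0.0013] F [-0.23 -0.06 -0.43] Fn -0.36 q [  18.8    9.9  -40.6    4.3  -25.5 -101.3] qv 0.54 open 0.013508731303149652
clock: 16.42
tool_pos: [0.4981, -0.0389, 0.2474]
orientation: [0.1, 75.8, 11.3]
force: [-0.4, -0.4, 0.9]
opening: 0.0132
t 16.425 TCP target [ 0.4975 -0.0389  0.2475] shift TCP [-0.0002  0.0002 -0.0006] rotvec [-0.   -0.06 -0.04]
underside in target frame (x,y,z from centre) [ 0.0004 -0.     -0.0002] F [-0.39 -0.42  0.9 ] Fn 0.98 q [  18.8   10.1  -40.6    4.3  -25.2 -101.3] qv 0.19 open 0.013227741587180552
```

```bash
python3 -m inch '[0.001,0,0,0,0,0,0,0,0,0,0,0,0,0]'; python3 rel.py stage 0; python3 -m inch '[0.001,0,0,0,0,0,0,0,0,0,0,0,0,0]'; python3 rel.py stage 0
```

```text
clock: 16.68
tool_pos: [0.4983, -0.0389, 0.2466]
orientation: [0.1, 75.8, 11.3]
force: [-2.0, 0.0, 2.6]
opening: 0.0136
t 16.675 TCP target [ 0.4975 -0.0389  0.2475] shift TCP [-0.001   0.0001 -0.0006] rotvec [ 0.   -0.05 -0.03]
underside in target frame (x,y,z from centre) [ 0.0004 -0.     -0.001 ] F [-2.02  0.03  2.61] Fn 3.01 q [  18.8   10.2  -40.7    4.3  -25.1 -101.3] qv 0.16 open 0.013553561734761905
clock: 16.92
tool_pos: [0.4985, -0.0389, 0.2458]
orientation: [0.1, 75.8, 11.3]
force: [-2.2, -0.1, 3.8]
opening: 0.0137
t 16.925 TCP target [ 0.4975 -0.0389  0.2475] shift TCP [-0.0019  0.0002 -0.0006] rotvec [ 0.   -0.04 -0.03]
underside in target frame (x,y,z from centre) [ 0.0005 -0.     -0.0019] F [-2.2  -0.09  3.75] Fn 4.17 q [  18.8   10.3  -40.7    4.4  -24.9 -101.3] qv 0.2 open 0.013669731222618584
```

```bash
python3 -m inch '[0.001,0,0,0,0,0,0,0,0,0,0,0,0,0,0.001,0,0,0,0,0,0,0,0,0,0,0,0,0,0,0,0,0,0,0,0]'; python3 rel.py stage 0; python3 -c "
from h import *
import time
F=[]
for i in range(8): ctrl.snapshot('wrist');F.append(ctrl.get_obs()['force'])
F=np.array(F);print(F.mean(0),F.mean(0)@np.array([-.2418,-.0479,.9692]),F.std(0))"; python3 rel.py stage 0
```

```text
clock: 17.55
tool_pos: [0.499, -0.0388, 0.2439]
orientation: [0.1, 75.8, 11.3]
force: [-2.7, 0.5, 4.7]
opening: 0.0139
t 17.55 TCP target [ 0.4975 -0.0389  0.2475] shift TCP [-0.0038  0.0002 -0.0006] rotvec [ 0.   -0.03 -0.03]
underside in target frame (x,y,z from centre) [ 0.0004 -0.0001 -0.0038] F [-2.69  0.46  4.74] Fn 5.22 q [  18.8   10.5  -40.8    4.4  -24.6 -101.4] qv 0.07 open 0.013911530635010376
[-2.97147014  0.54833302  4.7865019 ] 5.331313973032019 [0.35062224 0.41438943 0.4945574 ]
t 17.95 TCP target [ 0.4975 -0.0389  0.2475] shift TCP [-0.0038  0.0001 -0.0005] rotvec [ 0.01 -0.03 -0.03]
underside in target frame (x,y,z from centre) [ 0.0004 -0.     -0.0038] F [-2.64  0.25  5.  ] Fn 5.48 q [  18.8   10.5  -40.8    4.4  -24.6 -101.4] qv 0.1 open 0.013712982040439865
```

```bash
python3 -m inch '[0.001,0,0,0,0,0,0,0,0,0,0,0,0,0,0,0,0,0,0,0,0,0,0,0,0,0,0,0]'; python3 rel.py stage 0; python3 -c "
from h import *
F=[]
for i in range(16): ctrl.snapshot('wrist');F.append(ctrl.get_obs()['force'])
F=np.array(F);print(F.mean(0),F.mean(0)@np.array([-.2418,-.0479,.9692]),F.std(0))
save('wrist','w7');crop('w7',228,145,195,105,'c11',4);save('side','s7');crop('s7',270,160,100,75,'c12',8)
d=load('w7');H=d['hand_eye'];P=cloud(d);Tt=d['T']@np.linalg.inv(H)
m=np.zeros((400,640),bool);m[182:192,245:400]=1;m[200:236,245:268]=1;m[200:236,378:398]=1;q2=(P[m]-Tt[:3,3])@Tt[:3,:3];print('face',plane(q2),(Tt[:3,3]+Tt[:3,:3]@np.array([.1862,0,0])))
"; python3 rel.py stage 0
```

```text
clock: 18.45
tool_pos: [0.4992, -0.0387, 0.243]
orientation: [0.1, 75.8, 11.3]
force: [-3.2, 0.5, 5.8]
opening: 0.0141
t 18.45 TCP target [ 0.4975 -0.0389  0.2475] shift TCP [-0.0047  0.0002 -0.0005] rotvec [ 0.01 -0.03 -0.03]
underside in target frame (x,y,z from centre) [ 0.0004 -0.0001 -0.0047] F [-3.2   0.54  5.76] Fn 6.33 q [  18.8   10.6  -40.8    4.4  -24.5 -101.4] qv 0.08 open 0.01408038458347126
[-3.30422601  0.56552461  5.70340064] 6.299609116403631 [0.41713862 0.46341587 0.34213558]
face (array([ 0.18685567, -0.00034625, -0.02590525]), array([-9.99990243e-01,  8.83232753e-04,  4.32818345e-03]), np.float64(0.000540372714102143)) [ 0.54407612 -0.02973266  0.06256499]
t 19.35 TCP target [ 0.4975 -0.0389  0.2475] shift TCP [-0.0047  0.0001 -0.0005] rotvec [ 0.01 -0.03 -0.03]
underside in target frame (x,y,z from centre) [ 0.0004 -0.     -0.0047] F [-3.41  0.55  5.44] Fn 6.07 q [  18.8   10.6  -40.8    4.4  -24.5 -101.4] qv 0.1 open 0.013987691362641195
```

View pics/c11.png

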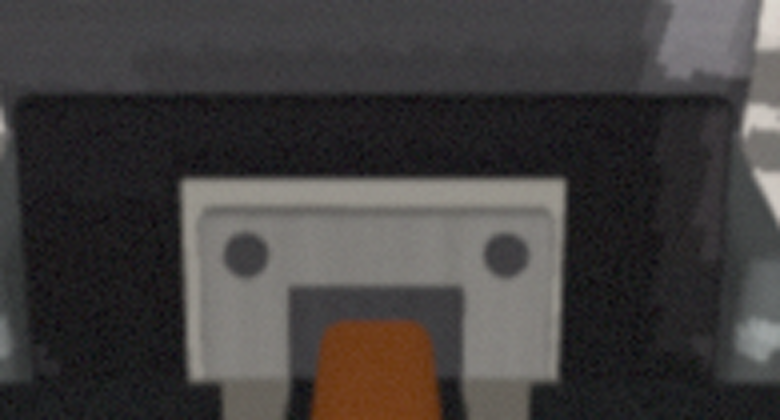

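View pics/s7.png

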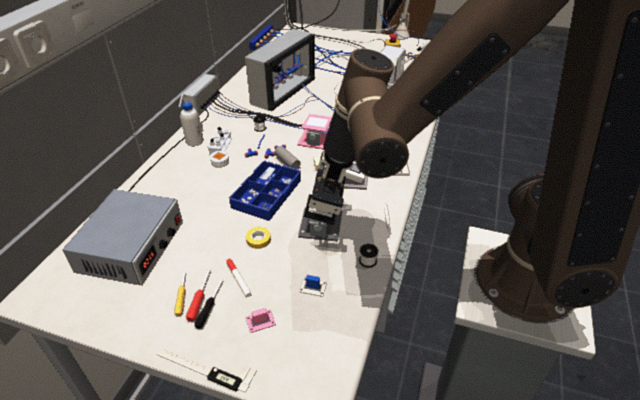

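```bash
sed -e "s/'w6'/'w7'/;s/X=.1862+.0066/X=.1866/;s/(187,168),(559,168)/(180,179),(567,179)/;s/(30,88),(720,88)/(18,96),(735,96)/" al.py > al2.py; python3 al2.py | head -3; python3 -c "
import cv2,numpy as np
a=cv2.imread('pics/side0.png').astype(int);b=cv2.imread('pics/s7.png').astype(int)
for n,(x,y,w,h) in dict(blue=(298,272,30,24),tape=(243,225,30,26),marker=(222,255,32,45),spool=(357,240,24,28)).items():print(n,abs(a[y:y+h,x:x+w]-b[y:y+h,x:x+w]).mean().round(1))"
```

```text
plate [ 0.      0.043  -0.0001] mid [ 0.1812  0.0005 -0.0306]
patch [ 0.      0.0484 -0.0001] mid [ 1.866e-01  1.000e-04 -3.270e-02]
black [ 0.      0.0882 -0.0002] mid [ 0.1866  0.0005 -0.0433]
blue 7.0
tape 15.5
marker 16.3
spool 44.3
```

```bash
python3 -c "
import cv2,numpy as np
a=cv2.imread('pics/side0.png')[220:310,215:390];b=cv2.imread('pics/s7.png')[220:310,215:390]
cv2.imwrite('pics/cmp.png',cv2.resize(np.vstack([a,b]),None,fx=3.3,fy=3.3,interpolation=cv2.INTER_CUBIC))"
```

```text
(no output)
```

View pics/cmp.png

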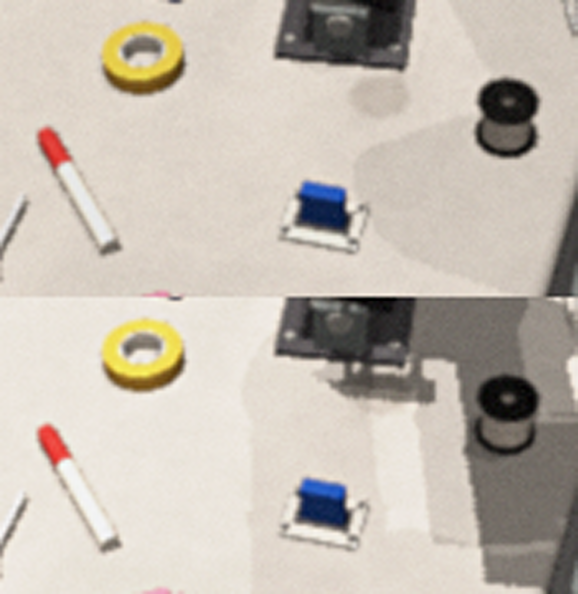

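The tape, marker, spool and blue carrier all sit at the same pixels before and after. Only the shadows and lighting differ. Handing in.

```bash
python3 rel.py stage 0; python3 -c "
from plant import ctrl
print(ctrl.close_job())"
```

```text
t 19.35 TCP target [ 0.4975 -0.0389  0.2475] shift TCP [-0.0047  0.0001 -0.0005] rotvec [ 0.01 -0.03 -0.03]
underside in target frame (x,y,z from centre) [ 0.0004 -0.     -0.0047] F [-3.41  0.55  5.44] Fn 6.07 q [  18.8   10.6  -40.8    4.4  -24.5 -101.4] qv 0.1 open 0.013987691362641195
the job is handed in; nothing more can be done
None
```

The orange-gripped carrier was shown to the reader, then pressed flat on the stage's white patch. I handed the job in at 19.4 s, still gripping and pressing. No verdict was given.

- **Reader:** I held the underside 61 mm off the window, within about 1 mm of centre and 0.2° of parallel. It stayed still for just over 2 s.
- **Stage alignment:** The underside is centred on the patch to about 0.5 mm from the arm pose and under 1 mm from the wrist picture. The long sides agree to within about 0.1°.
- **Flushness:** From the depth image the face was parallel to the tool within about 0.05° just before contact and 0.25° while pressed. That also suggests the stage's tilt did not shift, but I did not measure `cradle_edge` separately.
- **Press depth:** I could not read `stage_face` directly. Position since contact gives about 4.1 mm, and the push of about 6.3 N (6.9 N after the zero offset) gives about 3.9 mm.
- **Side force:** About 1.6 N remained along the face.
- **Other loose things:** The blue carrier, tape, marker and spool look unmoved in the before and after pictures. An automatic image comparison did flag differences there, but on viewing they were only shadows and lighting.

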